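# Refit the spring bayonet cap on a gas fluxer and hold it for pinning

### The arm

A 6-joint arm with a two-finger parallel gripper is mounted at the origin on the work surface. World frame = base frame: x ahead of the robot, y to its left, z up, the work surface at z = 0. Lengths are in mm, angles in rad, forces in N, time in s.
With the tool pointing down it reaches from about 350 to 875 mm from the base axis. Payload 4.2 kg.
Tool frame: the origin (TCP) lies midway between the tips of the shut fingers; the grasp point (between the pads) lies 19 mm behind it (arm.grasp_offset is the distance from the TCP to the grasp point, in mm); z points along the fingers, y is the line along which they close (so a half turn about z gives the same grasp; the last joint's range is limited). The gripper opens to 85 mm and grips with 20 to 120 N. Pads are 22 mm wide; open, the fingers measure 114 mm over their backs; the gripper's body (76 mm by 85 mm) begins 54 mm behind the grasp point. The pads swing forward as they close: fully open they stand 13 mm farther back than shut.
Start: joints at [1.441, 0.385, 0.008, 0, -1.194, -0.259], TCP at [236.891, 578.344, 231.312] pointing down, gripper open.
Joint ranges: [-3.14, 3.14], [-1.21, 2.06], [-1.07, 1.41], [-3.16, 2.05], [-2.99, -0.16], [-3.1, 3.1]. Speed limits (rad/s): [2.79, 2.79, 3.14, 3.14, 3.14, 3.14].

### API

Orientations are given as a unit quaternion [x, y, z, w].
In Python, from bench import arm gives the robot as it stands. The module is installed in compiled form; this text tells all that it offers.
- The arm moves only by the tool servo_tool, never from a script. Its argument "increments" is a list of rows, each a list of 7 numbers: the opening, from 0 (shut) to 1 (fully open), then the shift along the tool's x, y, z in m, then the turn, a rotation vector about the tool's x, y, z in degrees. In form: [[grip, x, y, z, ax, ay, az], ...]. A call has 1 to 12 rows; each row is the pose to reach, as a shift and turn from the pose commanded when the call began, along the tool's axes at that moment; what a row does not reach only later rows make up. A row lasts 1/8 s, in which the tool goes at most 62.5 mm and 10.7 degrees, less where a joint would pass 70% of its speed; a pose out of reach is approached as far as the arm can. A call with a gripper value outside its range is refused whole. The fingers move at their own pace and stop on an object; the grip force is fixed at half the most. Time passes only in rows, so rows that repeat a pose let the fingers close. It gives the time, the measured TCP pose, the force, the opening and the grip force at its end, in the units of the state.
- arm.read_state(): the state, without advancing time (a new reading comes with each control period).
- arm.get_image(name): name is "scene" or "top" or "wrist"; returns a dict with "color" (384x512x3 uint8, red, green, blue), "fx", "fy", "cx", "cy" (pixels), "rvec" (rotation vector, rad) and "tvec" (3), from world to camera coordinates, as OpenCV has them; the wrist camera has in their place "hand_eye" (4x4, takes a point from camera to tool coordinates, whose origin is the TCP and whose axes are the flange's). Camera axes: x right, y down, z forward; pixel columns grow to the right and rows downward; lengths in mm; the calibration is good to about 2 mm. A picture is of the moment at which its call begins: read the wrist's pose just before it. There is no depth.
- arm.job_done(): hands the job in; it is judged then, once.
Trained networks look in the newest picture that a camera, given by its name, has taken for a name from the list of things; names that differ only in an ending like _2 or _b are one class to them, and where a whole thing is asked for, a point or a joint stands for the part that bears it (a point fixed in the world has none). Each returns a list of dicts, best first, with "p" (0 to 1); they miss things now and then, are a little off and sometimes report something else, mostly with a low value. They report only what shows in the picture. A call takes as long as a camera call. They do not tell look-alikes from the thing itself.
- arm.look_for(camera, thing): "box" ([centre column, centre row, width, height] in pixels, round what is visible of it).
- arm.spot_point(camera, thing): "centre" ([column, row] in pixels: a listed point, or the origin of a listed thing).
The state is a dict: "clock": time; "joints": joint angles; "joint_vel": joint speeds; "joint_efforts": joint torques, N m; "position": TCP position; "ee_rot": TCP orientation; "contact_force": force on the tool from outside, world axes, zero at the start; "wrist_torque": the same for the moment, N m; "gripper_width": finger opening in mm; "grasp_force": force on a finger pad.
Only numpy, scipy, OpenCV 4.12 (cv2) and the standard library are available. Lean on these libraries where they do the work, as an engineer would, in place of code of your own. Each camera call takes 0.05 s, during which the arm holds its last target. There are 200 camera calls.

### The job

The filler cap of the gas fluxer tank is lying in the parts tray. Lift it out, set it into the tank's filler neck with its two lugs through the two notches, push it down against its spring and turn it a quarter turn clockwise (seen from above) to the stop. It springs up if let go, so finish while still gripping it and holding it pressed down flat on the neck, turned to the stop, so that I can put the locking pin in; leave the other things where they are.

Things in the scene. Friction and masses are not known exactly. Their poses are not given: they have to be found in the camera images.
- cap: Bayonet filler cap, loose, about 0.2 kg, standing upright in the tray. Origin: on its axis in the underside of its round aluminium disc, z up. Disc 60 mm across, 6 mm thick, two flat ears at +-y out to 40 mm from the axis. On it a black upright wing to grip: 44 mm long along x, 12 mm thick along y, z = 6 to 34 mm; fingertips stay above z = 7 mm. Half a turn makes no difference.
- lug_tip (a point): Outer end of one of the cap's two lugs: 22.5 mm along the cap's x from its axis, 11 mm below its origin; axes as the cap's. The stem below the disc is 26 mm across and 13 mm long; at its lower end are two lugs, on the +x and the -x side, in line with the wing: 8 mm wide, 4 mm thick, reaching 22.5 mm from the axis.
- cap_foot (a point): Point on the cap's axis, 26 mm below its origin: underside of the free sealing plate that hangs on a spring under the stem and on which the cap stands. Plate 25 mm across, chamfered to 22 mm below (this point does not follow it); it slides up into the cap by up to 10 mm, spring 4 N at first and 0.8 N more per mm.
- tank: Gas fluxer: aluminium cylinder 110 mm across on a 140 mm foot plate bolted to the bench (fixed), brass filler neck 64 mm across on top. Origin: on its axis at bench level, z up. Small valves stick out at +-y, 84 mm above the bench, to 93 mm from the axis.
- neck (a point): Centre of the filler neck's mouth, level with the top of its flange, 160 mm above the bench; axes as the tank's. Flange 5 mm thick, round bore 31 mm across, with two notches on the +x and -x sides, 13 mm wide, reaching 25 mm from the axis. Small brass ears for the locking pin stick out at +-x, outside the notches.
- neck_seat (a point): Centre of the seat inside the neck, 17 mm below the mouth. With its lugs in the notches the cap rests on it, cap origin 9 mm above the mouth. Pushed fully down (11 N of spring) the disc lies flat, origin at the mouth. From less than 4 mm above, the lugs are under the flange: it turns only clockwise, to a fixed stop after about 90 deg, wing then along tank y. Let go, it rises 4 mm.
- tray: White parts tray, fixed, 170 mm (x) by 280 mm (y) by 36 mm high, walls and floor 4 mm. Origin: centre of its underside. It holds the cap, a jar lid and a strainer in one row along y, in any order, about 85 mm apart.
- jar_lid: Brass jar lid in the tray, a disc 60 mm across, 14 mm high, loose; leave it. Origin: centre of its underside.
- strainer: Small steel strainer cup in the tray, 48 mm across, 28 mm high, loose; leave it. Origin: centre of its underside.
- jar: Closed amber glass jar, 64 mm across, 85 mm high, standing loose on the bench beyond the work; leave it. Origin: centre of its underside.
- funnel: White plastic funnel standing spout up, 90 mm across at its foot, 110 mm high, loose on the bench beyond the work; leave it. Origin: centre of its underside.
There are look-alikes about, which are no part of the job. Several things look just like the cap: the one meant starts farthest to the robot's left.

How it is judged:
By the outcome, as a careful person would: the job done as asked, in the order asked, and still so for the second after the job is handed in, while the arm keeps its last pose, push and grip.
It also fails if it takes over 51 s, if anything falls off the work surface, if the arm or the gripper's body presses on something with over 40 N, if the wrist force passes 120 N, or if a joint passes its speed limit or range.

## Working session

There is one attempt and no reset: what is moved stays moved. The work goes in short steps, Python scripts to look and compute and a tool call to move; the robot and the scene stay as the last step left them, time stands still between calls to the robot, and variables do not carry over. Pictures are saved under pics/ and viewed, at most 10 in all, crops included, and the job is handed in when it is done.

Besides the shell and the picture viewer there is one more tool, called after "Call:" as a command line: name --pt "numbers of a row" for each row, then --argument value for the rest. servo_tool: Moves the arm, as the interface text tells. Its arguments: {"type":"object","properties":{"increments":{"type":"array","items":{"type":"array","items":{"type":"number"}}}},"required":["increments"]}

```bash
mkdir -p pics; cat > h.py <<'E'
import numpy as np, cv2
from scipy.spatial.transform import Rotation as R
from bench import arm
def cam(name):
    s=arm.read_state(); im=arm.get_image(name)
    K=np.array([[im['fx'],0,im['cx']],[0,im['fy'],im['cy']],[0,0,1.]])
    if name=='wrist':
        T=np.eye(4);T[:3,:3]=R.from_quat(s['ee_rot']).as_matrix();T[:3,3]=s['position']
        W=np.linalg.inv(T@np.array(im['hand_eye']))
    else:
        W=np.eye(4);W[:3,:3]=R.from_rotvec(np.ravel(im['rvec'])).as_matrix();W[:3,3]=np.ravel(im['tvec'])
    return im['color'],K,W
def proj(K,W,p):
    q=K@(W[:3,:3]@np.array(p,float)+W[:3,3]); return q[:2]/q[2]
def ray(K,W,px):
    d=W[:3,:3].T@np.linalg.inv(K)@[px[0],px[1],1]; return -W[:3,:3].T@W[:3,3], d/np.linalg.norm(d)
def atz(K,W,px,z):
    o,d=ray(K,W,px); return o+d*(z-o[2])/d[2]
def tri(rs):
    A=np.zeros((3,3));b=np.zeros(3)
    for o,d in rs:
        P=np.eye(3)-np.outer(d,d);A+=P;b+=P@o
    x=np.linalg.solve(A,b); return x,[np.linalg.norm((np.eye(3)-np.outer(d,d))@(x-o)) for o,d in rs]
def save(n,c): cv2.imwrite('pics/'+n+'.png',cv2.cvtColor(c,cv2.COLOR_RGB2BGR))
E
python3 - <<'E'
from h import *
ims=[]
for n in ['top','scene','wrist']:
    c,K,W=cam(n); ims.append(c)
    print(n,'cam at',(-W[:3,:3].T@W[:3,3]).round())
    for t in ['cap','lug_tip','cap_foot','tank','neck','tray','jar_lid','strainer']:
        print(t,[(np.round(d['centre']).tolist(),round(d['p'],2)) for d in arm.spot_point(n,t)][:5])
    if n=='wrist': save('w0',c)
    else: save(n+'0',c)
print(arm.read_state())
big=np.vstack([np.hstack(ims[:2])]);save('a0',cv2.resize(big,(800,300),interpolation=cv2.INTER_AREA))
E
```

```text
top cam at [ 346.   21. 1268.]
cap [([265.0, 162.0], 0.69), ([177.0, 245.0], 0.63), ([220.0, 307.0], 0.63)]
lug_tip [([261.0, 165.0], 0.97), ([225.0, 300.0], 0.65), ([190.0, 237.0], 0.61), ([313.0, 136.0], 0.57)]
cap_foot [([183.0, 246.0], 0.96), ([268.0, 163.0], 0.88), ([223.0, 310.0], 0.84)]
tank [([183.0, 244.0], 0.73), ([349.0, 219.0], 0.71)]
neck [([357.0, 207.0], 0.92)]
tray [([215.0, 235.0], 0.85)]
jar_lid [([215.0, 238.0], 0.81)]
strainer [([251.0, 240.0], 0.85)]
scene cam at [1292.  171.  771.]
cap [([248.0, 254.0], 0.86), ([319.0, 164.0], 0.83), ([354.0, 211.0], 0.67)]
lug_tip [([317.0, 174.0], 0.82), ([341.0, 216.0], 0.71), ([256.0, 260.0], 0.56), ([353.0, 211.0], 0.28)]
cap_foot [([247.0, 261.0], 0.88), ([347.0, 214.0], 0.82), ([317.0, 173.0], 0.61)]
tank [([185.0, 212.0], 0.75)]
neck [([341.0, 215.0], 0.67), ([176.0, 162.0], 0.58)]
tray [([318.0, 212.0], 0.27)]
jar_lid [([318.0, 214.0], 0.65)]
strainer [([318.0, 214.0], 0.67), ([286.0, 208.0], 0.63)]
wrist cam at [302. 552. 374.]
cap []
lug_tip []
cap_foot []
tank []
neck []
tray []
jar_lid []
strainer []
{'clock': 1.35, 'joints': array([ 1.44059855e+00,  3.84707206e-01,  7.91802672e-03,  2.99691634e-06,
       -1.19397248e+00, -2.58610528e-01]), 'joint_vel': array([ 0.00038057, -0.00071543,  0.001071  , -0.00117564, -0.00034473,
       -0.00105311]), 'joint_efforts': array([ 3.59163350e-04, -3.92096150e+01,  1.88613278e+01,  4.19038653e+00,
       -3.35980922e-04, -3.94039404e-06]), 'position': array([236.89455717, 578.36065056, 231.31523808]), 'ee_rot': array([ 9.81163057e-01, -1.93181406e-01,  2.78319315e-07, -1.73869653e-05]), 'contact_force': array([ 0.16978642,  0.19191217, -0.0453835 ]), 'wrist_torque': array([ 0.00114977, -0.01854518, -0.01240485]), 'grasp_force': 0.0, 'gripper_width': 85.21013508345808}
```

View pics/top0.png

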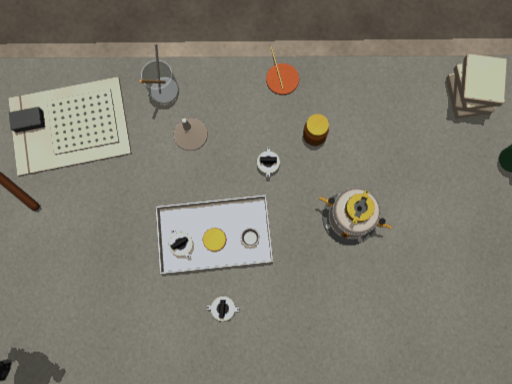

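View pics/scene0.png

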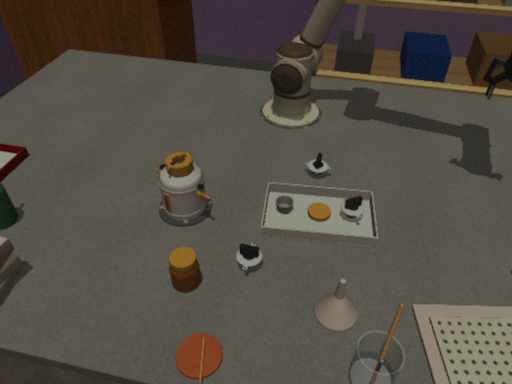

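Top view: three things look like the cap: (181,243) in the tray, (268,162) and (222,308) on the bench. +y is left in this view, so the cap I want is (181,243), in the tray. In the scene view it is at (352,208). The tank is at (357,210) in the top view, with its valves at (326,200) and (388,226).

```bash
python3 - <<'E'
from h import *
ct,Kt,Wt=cam('top'); cs,Ks,Ws=cam('scene')
def f(a,b): 
    x,e=tri([ray(Kt,Wt,a),ray(Ks,Ws,b)]); return x.round(1),np.round(e,1)
for n,t,px,ps in [('cap','cap',(179,243),(352,209)),('neck','neck',(357,207),(176,162)),('tank','tank',(352,219),(185,212))]:
    a=arm.spot_point('top',t);b=arm.spot_point('scene',t)
    pick=lambda L,p:min([d['centre'] for d in L],key=lambda c:np.hypot(c[0]-p[0],c[1]-p[1]),default=p)
    A=pick(a,px);B=pick(b,ps);print(n,A,B,*f(A,B))
print('cap@z30',atz(Kt,Wt,(178,245),30),'neck160',atz(Kt,Wt,(360,208),160),'tray',[atz(Kt,Wt,p,36).round() for p in [(157,206),(267,197),(271,263),(161,272)]])
print('jar',atz(Kt,Wt,(317,125),85).round(),'valves',atz(Kt,Wt,(326,200),84).round(),atz(Kt,Wt,(388,226),84).round())
c1=cv2.resize(ct[215:275,150:230],(400,300),interpolation=cv2.INTER_CUBIC)
c2=cv2.resize(ct[180:240,320:400],(400,300),interpolation=cv2.INTER_CUBIC)
save('crop',np.hstack([c1,c2]))
E
```

```text
cap [178.8, 244.6] [349.9, 209.5] [477.3 240.9  18.4] [5.8 5.8]
neck [358.3, 206.7] [180.7, 160.5] [ 547.3 -183.9  152.5] [0.1 0.1]
tank [349.8, 218.9] [186.7, 207.5] [ 543.9 -188.7   -8. ] [1.4 1.4]
cap@z30 [474.77110396 246.57785253  30.        ] neck160 [ 542.97927718 -186.27740043  160.        ] tray [array([573., 301.,  36.]), array([594.,  24.,  36.]), array([429.,  15.,  36.]), array([408., 285.,  36.])]
jar [ 767. -102.   85.] valves [ 577. -119.   84.] [ 512. -266.   84.]
```

View pics/crop.png

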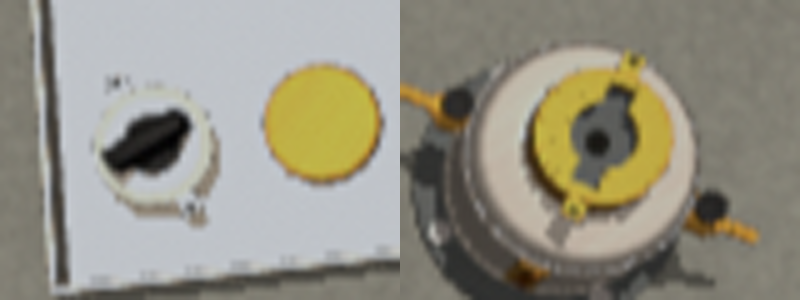

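The crop shows the chosen cap in the tray: disc centre near px (181,244.6), wing running lower-left to upper-right. The neck's notches point to (620,90) and (585,180) in the crop, so tank x is at a yaw of about -22°. I'll work out the first move next.

```bash
cat >> h.py <<'E'
def inc(target,yaw,s=None):
    "tool-frame shift (m) and z-turn (deg) for TCP target, tool x yaw deg, tool down"
    s=s or arm.read_state(); r=R.from_quat(s['ee_rot'])
    y=np.radians(yaw); T=R.from_matrix(np.array([[np.cos(y),np.sin(y),0],[np.sin(y),-np.cos(y),0],[0,0,-1]]))
    return (r.inv().apply(np.array(target)-s['position'])/1000).round(4),(r.inv()*T).as_rotvec(degrees=True).round(2)
E
python3 - <<'E'
from h import *
im=arm.get_image('wrist'); print(np.round(im['hand_eye'],3),im['fx'])
print(inc([445,303,200],-62))
E
```

```text
[[ 0.00000e+00 -9.61000e-01 -2.76000e-01  7.05940e+01]
 [ 1.00000e+00 -0.00000e+00  1.00000e-03 -1.34000e-01]
 [-1.00000e-03 -2.76000e-01  9.61000e-01 -1.42726e+02]
 [ 0.00000e+00  0.00000e+00  0.00000e+00  1.00000e+00]] 317.1816625493992
(array([0.2969, 0.1759, 0.0313]), array([-0.  , -0.  , 39.72]))
```

Call:
servo_tool --pt "1 0.05 0.03 0.005 0 0 6" --pt "1 0.1 0.06 0.01 0 0 12" --pt "1 0.15 0.09 0.016 0 0 20" --pt "1 0.2 0.12 0.022 0 0 28" --pt "1 0.25 0.15 0.027 0 0 35" --pt "1 0.297 0.176 0.031 0 0 39.7" --pt "1 0.297 0.176 0.031 0 0 39.7" --pt "1 0.297 0.176 0.031 0 0 39.7"

```text
clock: 2.8
position: [445.2, 302.9, 200.5]
ee_rot: [0.857, -0.515, 0.0, -0.0]
contact_force: [0.6, 0.4, 0.5]
gripper_width: 85.5
grasp_force: 0.0
```

```bash
python3 - <<'E'
from h import *
import pickle
c,K,W=cam('wrist'); save('w1',c); pickle.dump((c,K,W),open('w1.pkl','wb'))
for t in ['cap','lug_tip','cap_foot']: print(t,[(np.round(d['centre']).tolist(),round(d['p'],2)) for d in arm.spot_point('wrist',t)][:4])
print(arm.read_state()['position'],inc([477,243,170],-62))
E
```

```text
cap [([254.0, 97.0], 0.92), ([454.0, 77.0], 0.66)]
lug_tip [([427.0, 62.0], 0.68), ([254.0, 75.0], 0.63)]
cap_foot [([258.0, 98.0], 0.83), ([437.0, 75.0], 0.67)]
[444.48620378 303.91740913 200.45772381] (array([0.0691, 0.0001, 0.0304]), array([-0.02,  0.01,  0.14]))
```

View pics/w1.png

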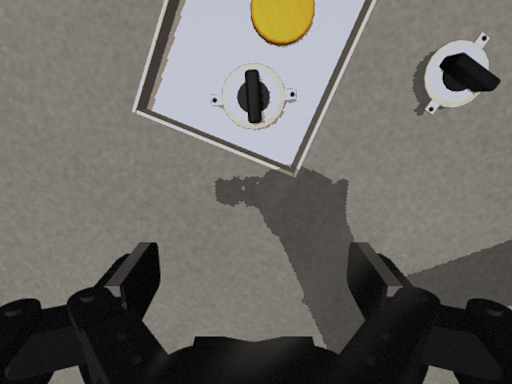

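The wrist view shows the cap at (254,97), its wing close to vertical and its ears at (214,100) and (292,94). The look-alike is at (457,73), outside the tray. Next I'll take the second view, from above the cap.

Call:
servo_tool --pt "0.55 0.035 0 0.015 0 0 0" --pt "0.55 0.069 0 0.03 0 0 0" --pt "0.55 0.069 0 0.03 0 0 0"

```text
clock: 3.38
position: [476.9, 240.9, 169.1]
ee_rot: [0.857, -0.515, -0.001, 0.001]
contact_force: [-0.0, 0.0, -0.2]
gripper_width: 46.9
grasp_force: 0.0
```

```bash
python3 - <<'E'
from h import *
import pickle
c,K,W=cam('wrist'); save('w2',c); c1,K1,W1=pickle.load(open('w1.pkl','rb'))
for t in ['cap','lug_tip','cap_foot']: print(t,[(np.round(d['centre'],1).tolist(),round(d['p'],2)) for d in arm.spot_point('wrist',t)][:4])
# ear holes / wing by threshold: print blobs of dark inside ROI
pickle.dump((c,K,W),open('w2.pkl','wb'))
E
```

```text
cap [([464.0, 153.8], 0.66), ([250.0, 175.5], 0.64)]
lug_tip [([431.2, 138.5], 0.9), ([248.4, 149.7], 0.65)]
cap_foot [([442.9, 149.6], 0.64)]
```

View pics/w2.png

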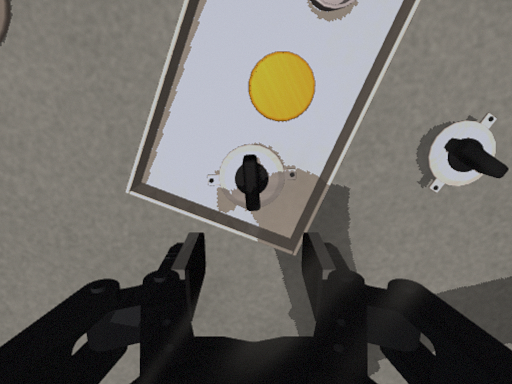

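Second view: the cap disc centre is near (251,177), with ear holes at about (212,180) and (292,174). I'll triangulate the two holes and the wing top from both wrist views.

```bash
python3 - <<'E'
from h import *
import pickle
v=[pickle.load(open(f'w{i}.pkl','rb')) for i in (1,2)]
def dot(c,p,r=5):
    g=cv2.cvtColor(c,cv2.COLOR_RGB2GRAY).astype(float)
    x0,y0=p[0]-r,p[1]-r; s=g[y0:y0+2*r+1,x0:x0+2*r+1]; w=np.clip(90-s,0,None)
    yy,xx=np.mgrid[:2*r+1,:2*r+1]; return (x0+(w*xx).sum()/w.sum(),y0+(w*yy).sum()/w.sum())
def wing(c,box):
    x0,y0,x1,y1=box; m=(c[y0:y1,x0:x1].max(2)<60).astype(np.uint8)
    return m
P=[]
for a,b in [((214,100),(212,180)),((292,94),(292,174))]:
    A=dot(v[0][0],a);B=dot(v[1][0],b); x,e=tri([ray(*v[0][1:],A),ray(*v[1][1:],B)]); P.append(x);print(np.round(A,1),np.round(B,1),x.round(1),np.round(e,1))
d=P[1]-P[0];print('mid',((P[0]+P[1])/2).round(1),'len',np.linalg.norm(d).round(1),'ear yaw',np.degrees(np.arctan2(d[1],d[0])))
# at z=36 from each view
for i,(A,B) in enumerate([((214,100),(292,94)),((212,180),(292,174))]):
    a=atz(*v[i][1:],dot(v[i][0],A),36);b=atz(*v[i][1:],dot(v[i][0],B),36);d=b-a
    print('z36',((a+b)/2).round(1),np.linalg.norm(d).round(1),np.degrees(np.arctan2(d[1],d[0])).round(1))
# big view crops
save('c',np.hstack([cv2.resize(v[i][0][y:y+70,205:305],(400,280),interpolation=cv2.INTER_CUBIC) for i,y in((0,60),(1,140))]))
E
```

```text
[214.1  99.8] [211.  180.1] [510.9 258.1  33.3] [0.1 0.1]
[291.9  93.9] [291.6 174.3] [449.1 219.2  33.5] [0. 0.]
mid [480.  238.6  33.4] len 73.0 ear yaw -147.8143118028215
z36 [480.  238.6  36. ] 72.4 -147.8
z36 [480.2 238.   36. ] 72.3 -147.9
```

View pics/c.png

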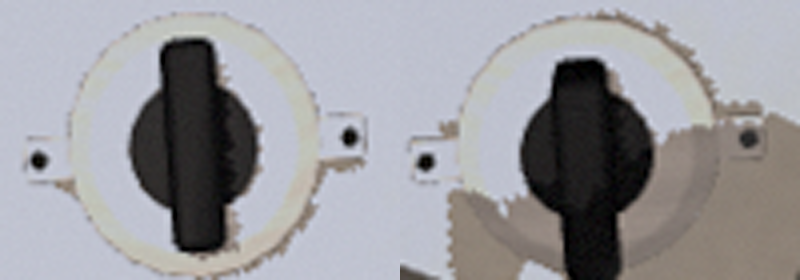

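The left crop is unshaded and the right one has the gripper's shadow across it. Both agree that the holes lie at right angles to the wing: cap axis (480, 238.6), ear tops z≈33.4 (so origin ≈30), wing yaw -57.8°.

```bash
python3 - <<'E'
from h import *
print(arm.read_state()['position'],arm.read_state()['gripper_width'],inc([480,238.6,39.5],-57.8))
E
```

```text
[477.43240647 243.2245413  170.93951202] 47.215400648887346 (array([5.300e-03, 1.000e-04, 1.314e-01]), array([-0.08,  0.01, -4.09]))
```

Call:
servo_tool --pt "0.5 0.005 0 0.04 0 0 -4.1" --pt "0.5 0.005 0 0.085 0 0 -4.1" --pt "0.5 0.005 0 0.115 0 0 -4.1" --pt "0.5 0.005 0 0.1315 0 0 -4.1" --pt "0.5 0.005 0 0.1315 0 0 -4.1" --pt "0.3 0.005 0 0.1315 0 0 -4.1" --pt "0 0.005 0 0.1315 0 0 -4.1" --pt "0 0.005 0 0.1315 0 0 -4.1" --pt "0 0.005 0 0.1315 0 0 -4.1" --pt "0 0.005 0 0.1315 0 0 -4.1"

```text
clock: 4.82
position: [480.3, 238.2, 39.4]
ee_rot: [0.875, -0.484, 0.0, -0.001]
contact_force: [-0.1, 2.4, 3.0]
gripper_width: 10.9
grasp_force: 61.7
```

```bash
python3 - <<'E'
from h import *
s=arm.read_state();print(s['position'],s['contact_force'],s['gripper_width'],s['grasp_force'])
# over-tank viewing pose
print(inc([543,-186,300],-24),inc([480,238.6,240],-57.8))
E
```

```text
[480.29043732 238.24897178  39.37218834] [-0.07083638  2.40516903  3.01519326] 10.868144914930395 61.749207973480225
(array([ 0.3925,  0.172 , -0.2612]), array([-1.200e-01, -1.000e-02, -3.386e+01])) (array([-0.0005, -0.0004, -0.2006]), array([-0.12,  0.02, -0.06]))
```

Call:
servo_tool --pt "0 0 0 -0.03 0 0 0" --pt "0 0 0 -0.085 0 0 0" --pt "0 0 0 -0.145 0 0 0" --pt "0 0.02 0.012 -0.19 0 0 0" --pt "0 0.06 0.04 -0.21 0 0 -5" --pt "0 0.11 0.073 -0.21 0 0 -11" --pt "0 0.16 0.106 -0.21 0 0 -17" --pt "0 0.21 0.139 -0.21 0 0 -23" --pt "0 0.26 0.172 -0.21 0 0 -29" --pt "0 0.3 0.199 -0.21 0 0 -33.9" --pt "0 0.326 0.216 -0.21 0 0 -33.9" --pt "0 0.326 0.216 -0.21 0 0 -33.9"

```text
clock: 6.32
position: [468.8, -155.2, 247.4]
ee_rot: [0.978, -0.21, -0.002, 0.0]
contact_force: [-0.9, 0.5, -2.5]
gripper_width: 11.1
grasp_force: 61.2
```

Call:
servo_tool --pt "0 0 0 0 0 0 0" --pt "0 0 0 0 0 0 0"

```text
clock: 6.58
position: [470.0, -152.6, 248.5]
ee_rot: [0.978, -0.207, -0.0, -0.0]
contact_force: [0.7, 0.3, -3.2]
gripper_width: 10.7
grasp_force: 61.2
```

```bash
python3 - <<'E'
from h import *
import pickle
c,K,W=cam('wrist'); save('w3',c); pickle.dump((c,K,W),open('w3.pkl','wb'))
for t in ['neck','tank','cap']: print(t,[(np.round(d['centre'],1).tolist(),round(d['p'],2)) for d in arm.spot_point('wrist',t)][:4])
print(proj(K,W,[545,-185,160]))
s=arm.read_state();print(s['position'],s['joint_vel'].round(3),s['contact_force'],s['gripper_width'])
E
```

```text
neck [([258.3, 73.3], 0.69)]
tank [([252.1, 84.9], 0.85)]
cap [([17.3, 35.8], 0.85), ([254.7, 240.8], 0.7)]
[251.94986256  82.90954134]
[ 470.26504446 -152.73348706  248.86786963] [-0.004 -0.     0.001  0.001 -0.001  0.001] [ 0.56224455  0.52611407 -2.53751857] 10.566073946504323
```

View pics/w3.png

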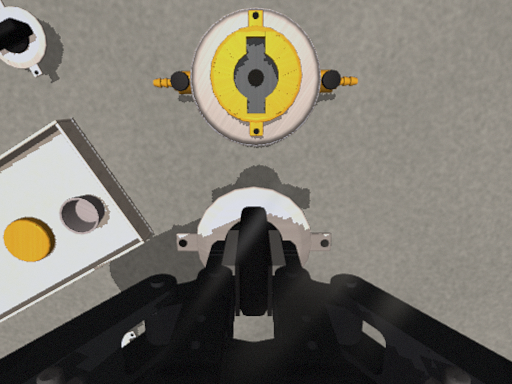

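The view shows the neck at (256,75), its notches vertical and its pin ears at (256,16) and (256,130). The held cap hangs level, with ear holes at about (184,242) and (323,242). I'll take one more view from nearer.

Call:
servo_tool --pt "0 0.02 0 0 0 0 0" --pt "0 0.04 0 0 0 0 0" --pt "0 0.04 0 0 0 0 0" --pt "0 0.04 0 0 0 0 0" --pt "0 0.04 0 0 0 0 0"

```text
clock: 7.4
position: [506.2, -169.3, 248.9]
ee_rot: [0.978, -0.208, -0.0, -0.0]
contact_force: [-0.4, -1.1, -1.8]
gripper_width: 10.6
grasp_force: 61.2
```

```bash
python3 - <<'E'
from h import *
import pickle
c,K,W=cam('wrist'); save('w4',c); pickle.dump((c,K,W),open('w4.pkl','wb'))
s=arm.read_state()
v=[pickle.load(open(f'w{i}.pkl','rb')) for i in (3,4)]
def dark(c,p,r=5,t=90):
    g=cv2.cvtColor(c,cv2.COLOR_RGB2GRAY).astype(float); x0,y0=int(round(p[0]))-r,int(round(p[1]))-r
    q=g[y0:y0+2*r+1,x0:x0+2*r+1]; w=np.clip(t-q,0,None); yy,xx=np.mgrid[:2*r+1,:2*r+1]
    return np.array([x0+(w*xx).sum()/w.sum(),y0+(w*yy).sum()/w.sum()]),w.sum()
rs={0:[],1:[]};bore=[]
base=[(256,16),(256,130)]
T=[np.linalg.inv(np.vstack([v[i][2][:3],[0,0,0,1]])) for i in (0,1)]
for i in (0,1):
    for k in (0,1):
        p=base[k] if i==0 else proj(v[1][1],v[1][2],atz(v[0][1],v[0][2],base[k],160))
        for _ in range(3): p,w=dark(v[i][0],p,6)
        print(i,k,p.round(1),w); rs[k].append(ray(v[i][1],v[i][2],p))
P=[tri(rs[k]) for k in (0,1)]
for x,e in P: print(x.round(1),np.round(e,1))
d=P[0][0]-P[1][0]; print('neck mid',((P[0][0]+P[1][0])/2).round(1),'len',np.linalg.norm(d),'yaw',np.degrees(np.arctan2(d[1],d[0])))
# cap ears in tool frame
for i in (0,1):
    K,W=v[i][1:]; z=s['position'][2]-9.4+3.4
    q=[]
    for p in [(184,242),(323,242)]:
        for _ in range(3): p,w=dark(v[i][0],p,4)
        q.append(atz(K,W,p,z)); print(p.round(1),w)
    d=q[1]-q[0]; print('cap mid',((q[0]+q[1])/2).round(1),np.linalg.norm(d).round(1),'wing yaw',np.degrees(np.arctan2(d[1],d[0]))+90)
r=R.from_quat(s['ee_rot']).as_matrix();print(s['position'],np.degrees(np.arctan2(r[1,0],r[0,0])),r[:,2].round(4))
save('n',cv2.resize(np.hstack([v[0][0][0:150,180:330],v[1][0][40:190,180:330]]),(800,400),interpolation=cv2.INTER_CUBIC))
E
```

```text
0 0 [255.   15.1] 1697.0
0 1 [255.8 131. ] 1174.0
1 0 [254.   79.6] 1405.0
1 1 [254.9 183.8] 1250.0
[ 582.7 -204.   159.2] [0. 0.]
[ 513.6 -174.1  156.8] [0. 0.]
neck mid [ 548.2 -189.1  158. ] len 75.32485185872687 yaw -23.392584968759007
[182.4 242.8] 2989.0
[324.  242.9] 1802.0
cap mid [ 470.4 -152.8  243. ] 72.2 wing yaw -23.969132824260896
[182.4 242.8] 3051.0
[324.  242.9] 1867.0
cap mid [ 506.4 -169.4  243. ] 72.5 wing yaw -24.00681533158516
[ 506.29554888 -169.39177999  249.02289731] -23.959571244334374 [ 2.e-04  1.e-04 -1.e+00]
```

View pics/n.png

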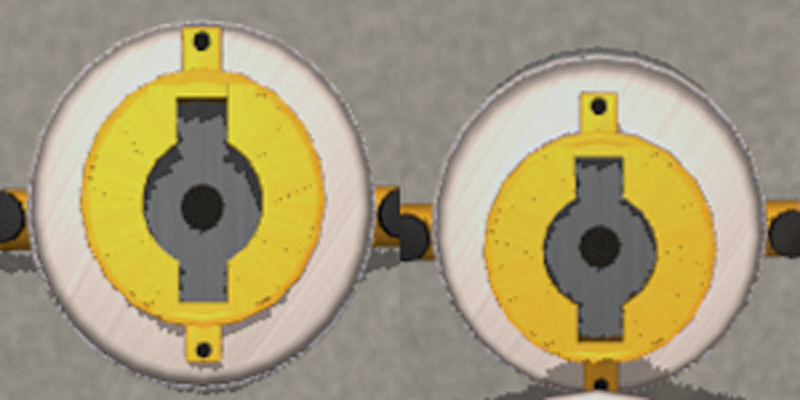

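The crops show the keyhole from both views: notch ends at crop (202,98) and (203,300) on the left, and (599,157) and (600,341) on the right. The near ear in the second view is partly hidden by the cap, so I'll use the notch ends.

```bash
python3 - <<'E'
from h import *
import pickle
v=[pickle.load(open(f'w{i}.pkl','rb')) for i in (3,4)]
# yellow edges along the notch axis column, subpixel
def edge(c,cols,y0,y1,sign):
    g=c[y0:y1,cols[0]:cols[1]].astype(float); g=(g[...,0]-g[...,2]).mean(1); g=cv2.GaussianBlur(g[:,None],(1,3),0)[:,0]
    d=np.diff(g)*sign; k=d.argmax(); w=np.clip(d[max(0,k-2):k+3],0,None); return y0+max(0,k-2)+(w*np.arange(len(w))).sum()/w.sum()+.5
E=[(edge(v[0][0],(252,260),28,45,-1),edge(v[0][0],(252,260),105,118,1)),(edge(v[1][0],(251,259),90,106,-1),edge(v[1][0],(251,259),160,173,1))]
print(np.round(E,1))
# notch/bore lateral: grey columns centre at rows in notch & bore
def col(c,rows):
    g=c[rows[0]:rows[1],230:285].astype(float); g=(g[...,0]-g[...,2]).mean(0); m=g<g.max()/2; x=np.where(m)[0]; return 230+(x.min()+x.max())/2,x.max()-x.min()+1
C=[[col(v[0][0],(41,46)),col(v[0][0],(103,110))],[col(v[1][0],(103,107)),col(v[1][0],(158,164))]]
print(C)
P=[]
for k in (0,1):
    x,e=tri([ray(v[i][1],v[i][2],(C[i][k][0],E[i][k])) for i in (0,1)]);P.append(x);print(x.round(1),np.round(e,1))
print('mid',((P[0]+P[1])/2).round(1))
for i in (0,1):
  for z in (158,160):
    a,b=[atz(v[i][1],v[i][2],(C[i][k][0],E[i][k]),z) for k in (0,1)]; d=a-b
    print(i,z,((a+b)/2).round(1),np.linalg.norm(d).round(1),np.degrees(np.arctan2(d[1],d[0])).round(1))
E
```

```text
[[ 36.4 112.9]
 [ 98.4 167.3]]
[[(np.float64(255.0), np.int64(19)), (np.float64(255.5), np.int64(18))], [(np.float64(254.5), np.int64(18)), (np.float64(255.0), np.int64(17))]]
[ 571.3 -199.1  157.6] [0.2 0.2]
[ 525.4 -179.3  156.3] [0.2 0.2]
mid [ 548.3 -189.2  156.9]
0 158 [ 548.4 -189.   158. ] 49.9 -23.4
0 160 [ 548.3 -188.9  160. ] 49.4 -23.4
1 158 [ 548.4 -189.4  158. ] 49.6 -23.5
1 160 [ 548.6 -189.5  160. ] 49.2 -23.5
```

Call:
servo_tool --pt "0 0.023 0.0005 0.01 0 0 -0.5" --pt "0 0.0465 0.001 0.03 0 0 -0.5" --pt "0 0.0465 0.001 0.034 0 0 -0.5" --pt "0 0.0465 0.001 0.034 0 0 -0.5" --pt "0 0.0465 0.001 0.034 0 0 -0.5"

```text
clock: 8.07
position: [548.7, -189.3, 215.8]
ee_rot: [0.979, -0.203, 0.001, -0.0]
contact_force: [-0.2, -0.4, -2.3]
gripper_width: 10.8
grasp_force: 61.1
```

```bash
python3 - <<'E'
from h import *
s=arm.read_state();print(s['position'],s['contact_force'],s['wrist_torque'],inc([548.4,-189.2,180],-23.4))
E
```

```text
[ 548.66712159 -189.27002193  215.84909086] [-0.21020099 -0.37474914 -2.34534628] [-0.02252686 -0.01197091 -0.01441712] (array([-0.0003,  0.0001,  0.0358]), array([-0.02, -0.08, -0.05]))
```

Call:
servo_tool --pt "0 0 0 0.012 0 0 0" --pt "0 0 0 0.022 0 0 0" --pt "0 0 0 0.03 0 0 0" --pt "0 0 0 0.036 0 0 0" --pt "0 0 0 0.036 0 0 0" --pt "0 0 0 0.036 0 0 0"

```text
clock: 8.82
position: [548.9, -189.5, 179.3]
ee_rot: [0.979, -0.203, 0.0, 0.0]
contact_force: [-1.1, 1.0, -0.3]
gripper_width: 10.6
grasp_force: 61.4
```

Call:
servo_tool --pt "0 0 0 0.002 0 0 0" --pt "0 0 0 0.004 0 0 0" --pt "0 0 0 0.006 0 0 0" --pt "0 0 0 0.0075 0 0 0" --pt "0 0 0 0.0075 0 0 0" --pt "0 0 0 0.0075 0 0 0"

```text
clock: 9.57
position: [548.9, -189.6, 172.6]
ee_rot: [0.979, -0.203, 0.0, 0.0]
contact_force: [-3.8, 0.9, 6.8]
gripper_width: 10.8
grasp_force: 62.5
```

Call:
servo_tool --pt "0 0 0 0.0015 0 0 0" --pt "0 0 0 0.003 0 0 0" --pt "0 0 0 0.004 0 0 0" --pt "0 0 0 0.004 0 0 0" --pt "0 0 0 0.004 0 0 0"

```text
clock: 10.2
position: [549.0, -189.6, 170.2]
ee_rot: [0.979, -0.203, 0.001, 0.0]
contact_force: [-6.0, 4.4, 13.9]
gripper_width: 10.3
grasp_force: 63.4
```

Call:
servo_tool --pt "0 -0.001 0 0 0 0 0" --pt "0 -0.001 0 0 0 0 0" --pt "0 -0.001 0 0 0 0 4" --pt "0 -0.001 0 0 0 0 10" --pt "0 -0.001 0 0 0 0 16" --pt "0 -0.001 0 0 0 0 22" --pt "0 -0.001 0 0 0 0 28" --pt "0 -0.001 0 0 0 0 30" --pt "0 -0.001 0 0 0 0 30"

```text
clock: 11.32
position: [549.7, -190.1, 170.3]
ee_rot: [0.893, -0.449, 0.003, -0.0]
contact_force: [-1.8, 0.4, 11.1]
gripper_width: 10.9
grasp_force: 63.0
```

```bash
python3 - <<'E'
from h import *
s=arm.read_state();r=R.from_quat(s['ee_rot']).as_matrix()
print(s['position'],s['contact_force'],s['wrist_torque'],np.degrees(np.arctan2(r[1,0],r[0,0])),r[:,2].round(4),s['joints'].round(2))
E
```

```text
[ 549.74556725 -190.05317763  170.27326188] [-1.79019435  0.40162452 11.10764153] [-0.02064809  0.72991016  0.00472957] -53.421671724417955 [ 0.0055 -0.0027 -1.    ] [-0.05  0.36 -0.19  0.   -1.01  0.69]
```

Call:
servo_tool --pt "0 0 0 0.0003 0 0 6" --pt "0 0 0 0.0005 0 0 13" --pt "0 0 0 0.0005 0 0 20" --pt "0 0 0 0.0005 0 0 27" --pt "0 0 0 0.0005 0 0 34" --pt "0 0 0 0.0005 0 0 41" --pt "0 0 0 0.0005 0 0 48" --pt "0 0 0 0.0005 0 0 53" --pt "0 0 0 0.0005 0 0 56" --pt "0 0 0 0.0005 0 0 56"

```text
clock: 12.58
position: [549.8, -190.1, 170.2]
ee_rot: [-0.578, 0.816, -0.003, 0.001]
contact_force: [-2.8, 0.3, 12.9]
gripper_width: 10.8
grasp_force: 63.3
```

```bash
cat > st.py <<'E'
from h import *
s=arm.read_state();r=R.from_quat(s['ee_rot']).as_matrix()
print(s['clock'],s['position'],s['contact_force'],s['wrist_torque'],np.degrees(np.arctan2(r[1,0],r[0,0])),r[:,2].round(4),s['gripper_width'],s['joints'].round(2))
E
python3 st.py
```

```text
12.575 [ 549.79576017 -190.06715125  170.2300607 ] [-2.80851426  0.25424591 12.89055708] [0.1617186  0.90739395 0.09742623] -109.389728992546 [ 0.0057 -0.0029 -1.    ] 10.843858579011666 [-0.05  0.36 -0.2   0.   -1.01 -0.29]
```

Call:
servo_tool --pt "0 0 0 0.0003 0 0 1.5" --pt "0 0 0 0.0003 0 0 3" --pt "0 0 0 0.0003 0 0 4.5" --pt "0 0 0 0.0003 0 0 5" --pt "0 0 0 0.0003 0 0 5"

```text
clock: 13.2
position: [548.7, -189.4, 170.2]
ee_rot: [-0.542, 0.84, -0.002, 0.001]
contact_force: [-5.7, 3.8, 15.7]
gripper_width: 11.1
grasp_force: 64.0
```

```bash
python3 st.py
```

```text
13.2 [ 548.67170363 -189.35163382  170.22196766] [-5.72186591  3.75419037 15.73182839] [1.05986697 1.89713933 0.41629025] -114.31282282470231 [ 0.0031 -0.0021 -1.    ] 11.05176946609496 [-0.05  0.36 -0.2   0.   -1.01 -0.37]
```

Call:
servo_tool --pt "0 0 0 0.0005 0 0 1" --pt "0 0 0 0.0005 0 0 2" --pt "0 0 0 0.0005 0 0 2" --pt "0 0 0 0.0005 0 0 2"

```text
clock: 13.7
position: [548.3, -189.1, 170.2]
ee_rot: [-0.528, 0.849, -0.001, 0.001]
contact_force: [-8.6, 6.0, 19.3]
gripper_width: 10.6
grasp_force: 64.5
```

```bash
python3 st.py; python3 - <<'E'
from h import *
c,K,W=cam('wrist'); save('w5',cv2.resize(c[120:340,120:400],(800,600)))
for t in ['top','scene']:
    c,K,W=cam(t); u=proj(K,W,[549,-189.5,170]).astype(int); save(t+'5',cv2.resize(c[u[1]-40:u[1]+40,u[0]-50:u[0]+50],(500,400),interpolation=cv2.INTER_CUBIC))
E
```

```text
13.7 [ 548.27377473 -189.06525693  170.20893607] [-8.60865671  6.01257469 19.29780836] [1.54908315 2.3699574  0.49938087] -116.26772563439815 [ 0.0023 -0.0019 -1.    ] 10.617525673437303 [-0.05  0.36 -0.2   0.   -1.01 -0.41]
```

View pics/w5.png

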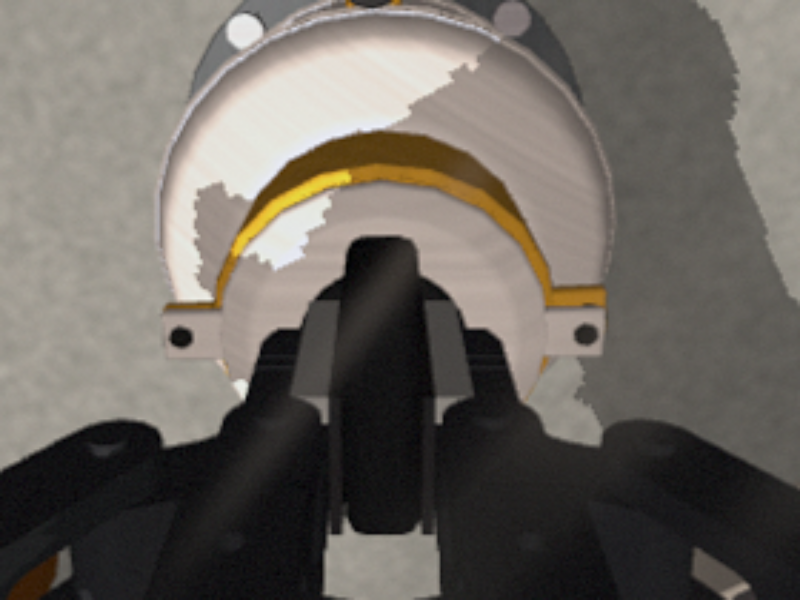

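The cap lies flat, its ears over the neck's pin ears at (180,337) and (586,333) in the crop. I'll measure the cap's yaw exactly, then push a little further to see whether the cap is stopped or only the grip is turning.

```bash
cat > yaw.py <<'E'
from h import *
c,K,W=cam('wrist'); s=arm.read_state()
g=cv2.cvtColor(c,cv2.COLOR_RGB2GRAY).astype(float); q=[]
for p in [(183,243),(325,242)]:
    for _ in range(3):
        x0,y0=int(round(p[0]))-4,int(round(p[1]))-4; a=g[y0:y0+9,x0:x0+9]; w=np.clip((a.min()+np.percentile(a,80))/2-a,0,None)
        yy,xx=np.mgrid[:9,:9]; p=(x0+(w*xx).sum()/w.sum(),y0+(w*yy).sum()/w.sum())
    print(np.round(p,1)); q.append(atz(K,W,p,163.5))
d=q[1]-q[0]; print('cap yaw',np.degrees(np.arctan2(d[1],d[0]))+90,'len',np.linalg.norm(d),'mid',(q[0]+q[1])/2)
E
python3 yaw.py; python3 st.py
```

```text
[182.9 243.4]
[324.5 242.3]
cap yaw 244.30573310202297 len 72.82947916188353 mid [ 548.98617741 -188.58422124  163.5       ]
13.9 [ 548.26428391 -189.06511196  170.20935872] [-7.67886965  4.53078856 18.63849212] [1.55475152 2.32530119 0.49273539] -116.26459723989629 [ 0.0024 -0.0019 -1.    ] 10.543974971093217 [-0.05  0.36 -0.2   0.   -1.01 -0.41]
```

Call:
servo_tool --pt "0 0 0 0 0 0 1" --pt "0 0 0 0 0 0 2" --pt "0 0 0 0 0 0 2" --pt "0 0 0 0 0 0 2"

```text
clock: 14.4
position: [548.2, -189.0, 170.2]
ee_rot: [-0.514, 0.858, -0.001, 0.0]
contact_force: [-8.7, 5.1, 18.5]
gripper_width: 10.4
grasp_force: 67.2
```

```bash
python3 yaw.py; python3 st.py
```

```text
[183.  244.4]
[324.6 241.3]
cap yaw 243.33134847491658 len 72.8238946810181 mid [ 548.86690104 -188.48058656  163.5       ]
14.45 [ 548.16709277 -189.01894779  170.22266249] [-8.74368601  5.37719908 18.9883231 ] [1.57370016 2.45231961 1.05222544] -118.12877902431838 [ 0.0019 -0.0023 -1.    ] 10.916780627508079 [-0.05  0.36 -0.2   0.   -1.01 -0.44]
```

The cap moved only 1° for 1.9° of tool turn and the torque doubled, so it is on the stop. I'll ease the sideways load and press slightly more.

Call:
servo_tool --pt "0 0 0.0005 0.0004 0 0 0" --pt "0 0 0.001 0.0007 0 0 0" --pt "0 0 0.001 0.0007 0 0 0" --pt "0 0 0.001 0.0007 0 0 0"

```text
clock: 14.95
position: [548.1, -189.0, 170.2]
ee_rot: [-0.514, 0.858, -0.002, 0.001]
contact_force: [-7.0, 4.9, 20.4]
gripper_width: 10.9
grasp_force: 67.1
```

```bash
python3 yaw.py; python3 st.py
```

```text
[183.  244.3]
[324.6 241.3]
cap yaw 243.36969811274 len 72.82122482049307 mid [ 548.83191484 -188.52218941  163.5       ]
15.0 [ 548.17502274 -188.98711165  170.22299969] [-7.875704    4.62205456 20.11304358] [1.24011729 2.2309204  1.00720316] -118.11037179401075 [ 0.0041 -0.0032 -1.    ] 10.818995654086178 [-0.05  0.36 -0.2   0.   -1.01 -0.44]
```

```bash
python3 -c "
from bench import arm
print(arm.job_done())"
```

```text
the job is handed in; nothing more can be done
None
```

I put the cap in the neck, pushed it down with about 20 N until it stopped moving, and turned it clockwise about 93° to the stop. I handed the job in at about 15 s with the arm still gripping and pressing it; I got no verdict back.

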